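# Puff of air for the stone

### The arm

A 7-joint arm with a two-finger parallel gripper is mounted at the origin on the work surface. World frame = base frame: x ahead of the robot, y to its left, z up, the work surface at z = 0. Lengths are in m, angles in rad, forces in N, time in s.
With the tool pointing down it reaches from about 0.425 to 0.925 m from the base axis. Payload 6.8 kg.
Tool frame: the origin (TCP) lies midway between the tips of the shut fingers; the grasp point (between the pads) lies 19 mm behind it; z points along the fingers, y is the direction in which the jaws open and shut (so a half turn about z gives the same grasp; the last joint's range is limited). The gripper opens to 85 mm and grips with 20 to 120 N. Pads are 22 mm wide; open, the fingers measure 114 mm over their backs; the gripper's body (76 mm by 85 mm) begins 54 mm behind the grasp point. The pads swing forward as they close: fully open they stand 13 mm farther back than shut.
Start: joints at [-1.438, 0.477, 0.022, 1.555, -0.011, 1.109, -0.083], TCP at [0.161, 0.656, 0.231] pointing down, gripper open.
Joint ranges: [-2.96, 2.96], [-0.34, 2.1], [-1.41, 1.46], [0.24, 2.44], [-1.37, 4.51], [0.17, 1.92], [-2.96, 2.96]. Speed limits (rad/s): [2.39, 2.39, 3.14, 3.14, 3.14, 3.14, 3.14].

### API

Orientations are given as a rotation vector (axis times angle).
In Python, from bench import r gives the robot as it stands. The module is installed in compiled form; this text tells all that it offers.
- The arm moves only by the tool play_rows, never from a script. Its argument "plan" is a list of rows, each a list of 7 numbers: the shift along the world's x, y, z in mm, then the turn, a rotation vector about the world's x, y, z in rad, then the finger opening in mm, from 0 to 85.4. A call has 1 to 12 rows; each row is the pose to reach, as a shift and turn from the pose commanded when the call began; what a row does not reach only later rows make up. A row lasts 1/10 s, in which the tool goes at most 50 mm and 8.59 degrees, less where a joint would pass 70% of its speed; a pose out of reach is approached as far as the arm can. A call with a gripper value outside its range is refused whole. The fingers move at their own pace and stop on an object; "grip_force" is the grip in N (left out, the last holds). Time passes only in rows, so rows that repeat a pose let the fingers close. It gives the time, the measured TCP pose, the force and the opening at its end, in the units of the state.
- r.get_obs(): the state, without advancing time (a new reading comes with each control period).
- r.grab_frame(name): name is "side" or "top"; returns a dict with "color" (384x512x3 uint8, blue, green, red), "z_map" (384x512 float32, m along the optical axis (not along the pixel's ray), 0 where there is no reading), "camera_matrix" (3x3 intrinsics, pixels), "k1" (the pictures are not rectified: a ray, as slopes to the right and down, at radius r is drawn at 1 + k1 r^2 times it, then the intrinsics apply), "R" (3x3) and "t" (3): a world point X has camera coordinates R X + t. Camera axes: x right, y down, z forward; pixel columns grow to the right and rows downward; lengths in m; the calibration is good to about 2 mm. A picture is of the moment at which its call begins.
- r.hand_in(): hands the job in, once; it reports no verdict.
The state is a dict: "clock": time; "joints": joint angles; "qvel": joint speeds; "tau": joint torques, N m; "tcp_pos": TCP position; "orientation": TCP orientation; "contact_force": force on the tool from outside, world axes, zero at the start; "moment": the same for the moment, N m; "grip_width": finger opening in m.
Only numpy, scipy, OpenCV 4.12 (cv2) and the standard library are available. Lean on these libraries where they do the work, as an engineer would, in place of code of your own. Each camera call takes 0.05 s, during which the arm holds its last target.

### The job

Dust off the yellow stone: press the red nozzle cap of the air-duster can all the way down, keep it down for about half a second, then let it spring fully back up and move clear. Do not press the grey cap of the lens-cleaner can, and leave the stone dish where it stands.

Things in the scene. Friction and masses are not known exactly. Their poses are not given: they have to be found in the camera images.
- duster_cap_top (a point): Centre of the flat round top of the red nozzle cap (36 mm across) on the air-duster can: white with a green band, 66 mm across, upright, fixed to the desk in a grey 100 mm square holder. Unpressed, this top is 200 mm above the desk, the can's highest point. x axis: where the thin red straw points (its end 50 mm from the cap's axis, 13 mm below the top), towards the dish; z up.
- duster_cap (a joint): How far the red cap is pressed straight down, in m: 0 is up, 0.008 is all the way down on its stop. A spring pushes it back up: it starts to move at about 1 N and is fully down at about 5 N.
- cleaner_cap (a joint): The same reading for the grey nozzle cap of the lens-cleaner can, the wrong one: a blue can with a white band, of the same shape, size and height, with the same spring, fixed to the desk on the robot's other side, its axis 180 mm or more from the duster's.
- dish: Shallow loose black stone dish, 74 mm across and 13 mm tall, holding a yellow cut stone (top 17 mm above the desk). Stands on the desk 115 to 140 mm from the air-duster can's axis, in front of its straw. Origin at the centre of the underside, z up.

How it is judged:
By the outcome, as a careful person would: the job done as asked, in the order asked, and still so for the second after the job is handed in, with the robot touching nothing.
It also fails if it takes over 24 s, if anything falls off the work surface, if the arm or the gripper's body presses on something with over 40 N, if the wrist force passes 120 N, or if a joint passes its speed limit or range.

## Working session

There is one attempt and no reset: what is moved stays moved. The work goes in short steps, Python scripts to look and compute and a tool call to move; the robot and the scene stay as the last step left them, time stands still between calls to the robot, and variables do not carry over. Pictures are saved under pics/ and viewed, and the job is handed in when it is done.

Besides the shell and the picture viewer there is one more tool, called after "Emit:" as a command line: name --pt "numbers of a row" for each row, then --argument value for the rest. play_rows: Moves the arm, as the interface text tells. Its arguments: {"type":"object","properties":{"plan":{"type":"array"},"grip_force":{"type":"number"}},"required":["plan"]}

```bash
mkdir -p pics; python3 - <<'E'
from bench import r
import cv2,numpy as np,pickle
o=r.get_obs();print({k:np.round(v,3) for k,v in o.items()})
for n in ("side","top"):
    f=r.grab_frame(n);pickle.dump(f,open(n+".pkl","wb"));cv2.imwrite(f"pics/{n}0.png",f["color"]);print(n,f["k1"],f["camera_matrix"].round(1).tolist(),f["R"].round(3).tolist(),f["t"].round(3))
E
```

```text
{'clock': np.float64(0.0), 'joints': array([-1.438,  0.478,  0.022,  1.556, -0.012,  1.109, -0.083]), 'qvel': array([-0.001,  0.   ,  0.   , -0.001, -0.001,  0.   ,  0.   ]), 'tau': array([ 0.0000e+00, -5.9646e+01,  1.6080e+00, -2.8118e+01,  1.2000e-02,
        1.0000e-02, -0.0000e+00]), 'tcp_pos': array([0.161, 0.655, 0.23 ]), 'orientation': array([-3.770e-01, -3.119e+00,  3.000e-03]), 'contact_force': array([-1.018,  0.641,  0.527]), 'moment': array([-0.034,  0.019, -0.002]), 'grip_width': np.float64(0.085)}
side -0.037718436514679446 [[405.1, 0.0, 263.4], [0.0, 405.1, 191.3], [0.0, 0.0, 1.0]] [[0.998, -0.07, -0.001], [-0.038, -0.531, -0.847], [0.058, 0.845, -0.532]] [-0.587  0.156  0.99 ]
top 0.01617069309829712 [[376.1, 0.0, 253.4], [0.0, 376.1, 194.8], [0.0, 0.0, 1.0]] [[-0.012, -1.0, 0.007], [-0.983, 0.01, -0.186], [0.185, -0.009, -0.983]] [0.001 0.618 0.84 ]
```

View pics/side0.png

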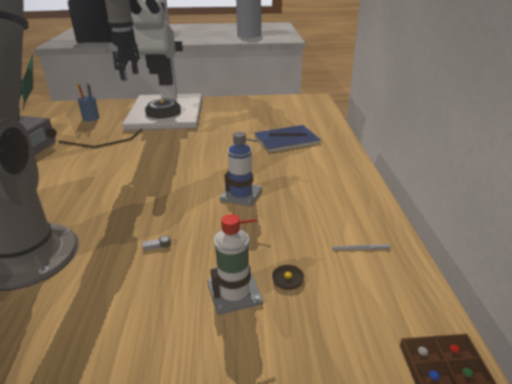

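View pics/top0.png

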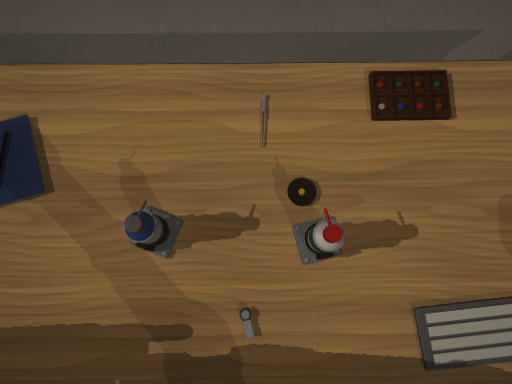

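The side view shows the red cap's top at about (231,222), the straw pointing right, the dish at (288,277) and the lens cleaner at (239,150). The top view shows the red cap at (333,234), the dish at (302,192) and the grey cap at (133,221). Next I'll localise them.

```bash
cat > h.py <<'E'
import numpy as np,cv2
def pts(f,mask):
    v,u=np.nonzero(mask);z=f["z_map"][v,u];k=z>0;u,v,z=u[k],v[k],z[k]
    K=f["camera_matrix"];d=np.array([f["k1"],0,0,0.])
    n=cv2.undistortPoints(np.stack([u,v],1).astype(float)[:,None],K,d)[:,0]
    return (np.c_[n*z[:,None],z]-f["t"])@f["R"],np.c_[u,v]
def ray(f,uv,h):
    n=cv2.undistortPoints(np.array(uv,float).reshape(-1,1,2),f["camera_matrix"],np.array([f["k1"],0,0,0.]))[:,0]
    R,t=f["R"],f["t"];c=-R.T@t;d=np.c_[n,np.ones(len(n))]@R
    return c+d*((h-c[2])/d[:,2])[:,None]
E
python3 - <<'E'
import pickle,numpy as np,cv2
from h import *
for n in("top","side"):
    f=pickle.load(open(n+".pkl","rb"));c=f["color"].astype(int);b,g,r=c[...,0],c[...,1],c[...,2]
    m=(r>120)&(g<60)&(b<60)
    P,uv=pts(f,m);k=(P[:,2]>.15)&(P[:,2]<.22)&(P[:,0]>.2)
    P,uv=P[k],uv[k]; print(n,len(P),"z max",np.percentile(P[:,2],[5,50,95,100]).round(4))
    T=P[P[:,2]>.194];print(" top pts",len(T),T.mean(0).round(4),T.min(0).round(4),T.max(0).round(4))
    S=P[P[:,2]>.17];d=np.hypot(*(S[:,:2]-T.mean(0)[:2]).T);print(" far",S[d>.027].round(3).tolist()[:12])
    # outline of top
    w=uv[P[:,2]>.192];el=cv2.fitEllipse(cv2.convexHull(w.astype(np.float32)));print(" ell",el, ray(f,el[0],.2).round(4))
    dm=(r<45)&(g<45)&(b<45);Q,q=pts(f,dm);k=(Q[:,2]<.02)&(Q[:,2]>.006)&(np.hypot(*(Q[:,:2]-T.mean(0)[:2]).T)<.19)&(Q[:,0]>T[:,0].mean()+.06);print(" dish",k.sum(),np.median(Q[k],0).round(4),Q[k].min(0).round(3),Q[k].max(0).round(3))
    Q,_=pts(f,np.ones(c.shape[:2],bool));k=(Q[:,2]>.19)&(Q[:,2]<.21)&(Q[:,0]>.35)&(Q[:,0]<.8)&(np.abs(Q[:,1])<.4);print(" allhigh",k.sum());
    k2=k&(np.hypot(*(Q[:,:2]-T.mean(0)[:2]).T)>.1);print(" grey",Q[k2].mean(0).round(4), Q[k2].min(0).round(3),Q[k2].max(0).round(3))
E
```

```text
top 24 z max [0.1868 0.1889 0.2003 0.2006]
 top pts 5 [ 0.5106 -0.1493  0.1993] [ 0.4996 -0.1535  0.1974] [ 0.5293 -0.1445  0.2006]
 far [[0.563, -0.147, 0.188], [0.561, -0.149, 0.188], [0.559, -0.149, 0.187], [0.557, -0.149, 0.187], [0.555, -0.149, 0.187], [0.554, -0.15, 0.189], [0.553, -0.151, 0.187], [0.55, -0.15, 0.188], [0.549, -0.15, 0.188], [0.548, -0.152, 0.191], [0.546, -0.151, 0.192], [0.544, -0.152, 0.19]]
 ell ((329.26019287109375, 232.45314025878906), (8.320305824279785, 15.295689582824707), 169.52867126464844) [[ 0.5143 -0.1526  0.2   ]]
 dish 255 [ 0.6334 -0.1321  0.0107] [ 0.599 -0.162  0.006] [ 0.669 -0.093  0.016]
 allhigh 566
 grey [0.5387 0.2324 0.1987] [0.52  0.214 0.19 ] [0.585 0.252 0.204]
side 39 z max [0.1885 0.1985 0.2012 0.2023]
 top pts 25 [ 0.513  -0.1763  0.1994] [ 0.4979 -0.1798  0.1957] [ 0.5303 -0.167   0.2023]
 far [[0.552, -0.153, 0.189], [0.554, -0.154, 0.19], [0.556, -0.154, 0.19], [0.558, -0.152, 0.188], [0.56, -0.153, 0.189], [0.536, -0.159, 0.192], [0.538, -0.157, 0.191], [0.54, -0.157, 0.191], [0.542, -0.154, 0.189], [0.544, -0.157, 0.19], [0.546, -0.156, 0.19], [0.548, -0.155, 0.189]]
 ell ((231.7992401123047, 222.84942626953125), (3.9483165740966797, 20.36994743347168), 84.11019134521484) [[ 0.5166 -0.1742  0.2   ]]
  return _methods._mean(a, axis=axis, dtype=dtype,
  ret = um.true_divide(
Traceback (most recent call last):
ValueError: zero-size array to reduction operation minimum which has no identity
```

The colour mask was too tight, so I'll use height alone for the cap tops.

```bash
python3 - <<'E'
import pickle,numpy as np,cv2
from h import *
for n in("top","side"):
    f=pickle.load(open(n+".pkl","rb"))
    Q,uv=pts(f,np.ones(f["color"].shape[:2],bool))
    for nm,c in(("red",(.512,-.165)),("grey",(.539,.232))):
        k=(Q[:,2]>.193)&(Q[:,2]<.207)&(np.hypot(Q[:,0]-c[0],Q[:,1]-c[1])<.035)
        T=Q[k]
        if len(T)<5: print(n,nm,len(T));continue
        e=cv2.minEnclosingCircle(T[:,:2].astype(np.float32))
        print(n,nm,len(T),T.mean(0).round(4),T.min(0).round(4),T.max(0).round(4),np.round(e[0],4),round(e[1],4))
    for h in np.arange(.02,.3,.01)[::3]:pass
    k=(Q[:,2]>.03)&(Q[:,0]>.3)&(Q[:,0]<.8)&(abs(Q[:,1])<.45);print(n,"max z in ws",Q[k][:,2].max())
E
```

```text
top red 263 [ 0.5138 -0.1604  0.1991] [ 0.4974 -0.1783  0.1933] [ 0.5312 -0.1431  0.2026] [ 0.5144 -0.1607] 0.0183
top grey 266 [0.5376 0.2331 0.1993] [0.5215 0.2165 0.1936] [0.5556 0.2515 0.204 ] [0.5376 0.234 ] 0.0181
top max z in ws 0.20399978408023886
side red 213 [ 0.5135 -0.1666  0.1996] [ 0.4957 -0.181   0.1932] [ 0.5304 -0.146   0.2024] [ 0.513  -0.1633] 0.0185
side grey 84 [0.5373 0.2275 0.1993] [0.5211 0.2135 0.1935] [0.5541 0.2475 0.2033] [0.5367 0.2304] 0.0186
side max z in ws 0.20333225537548064
```

```bash
python3 - <<'E'
import pickle,cv2
f=pickle.load(open("top.pkl","rb"));cv2.imwrite("pics/topz.png",cv2.resize(f["color"][160:280,270:390],None,fx=5,fy=5,interpolation=cv2.INTER_NEAREST))
E
```

```text
(no output)
```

View pics/topz.png

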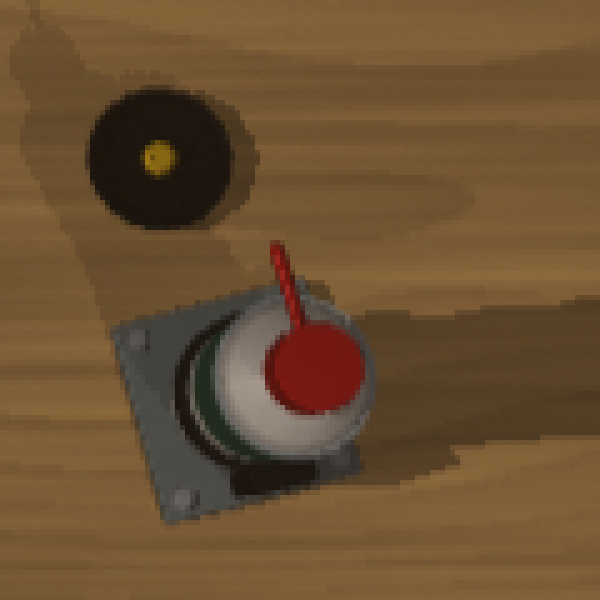

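Cap centre is about (0.514, -0.161), with its top at z = 0.200. The gripper starts on the far side of the cleaner can, so I'll lift, then sweep round the base well above both cans.

```bash
python3 - <<'E'
import numpy as np
a0=np.arctan2(.655,.161);a1=np.arctan2(-.161,.514);r0=np.hypot(.655,.161);r1=np.hypot(.161,.514)
for s in np.linspace(0,1,22):
    a=a0+s*(a1-a0);R=r0+s*(r1-r0);print(round((R*np.cos(a)-.161)*1000),round((R*np.sin(a)-.655)*1000),round(a-a0,2))
E
```

```text
0 0 0.0
48 -21 -0.08
95 -45 -0.16
138 -72 -0.23
179 -103 -0.31
217 -136 -0.39
252 -172 -0.47
284 -210 -0.54
312 -250 -0.62
337 -292 -0.7
358 -335 -0.78
376 -379 -0.86
390 -425 -0.93
400 -470 -1.01
406 -516 -1.09
409 -561 -1.17
408 -606 -1.24
403 -651 -1.32
396 -694 -1.4
385 -736 -1.48
370 -777 -1.56
353 -816 -1.63
```

Emit:
play_rows --pt "0 0 40 0 0 0 0" --pt "0 0 80 0 0 0 0" --pt "50 -20 90 0 0 -0.08 0"

```text
clock: 0.4
tcp_pos: [0.1985, 0.6422, 0.325]
orientation: [-0.483, -3.099, -0.012]
contact_force: [0.4, 1.4, 0.2]
grip_width: 0.0442
```

```bash
python3 - <<'E'
from bench import r
o=r.get_obs();print({k:o[k].round(3).tolist() for k in("clock","joints","tcp_pos","orientation","contact_force","grip_width")})
E
```

```text
Traceback (most recent call last):
AttributeError: 'float' object has no attribute 'round'
```

```bash
python3 - <<'E'
from bench import r
import numpy as np
o=r.get_obs();print({k:np.round(o[k],3).tolist() for k in("clock","joints","tcp_pos","orientation","contact_force","grip_width")})
E
```

```text
{'clock': 0.4, 'joints': [-1.397, 0.405, 0.051, 1.454, -0.027, 1.276, -0.081], 'tcp_pos': [0.199, 0.642, 0.325], 'orientation': [-0.483, -3.099, -0.012], 'contact_force': [0.377, 1.418, 0.242], 'grip_width': 0.044}
```

Emit:
play_rows --pt "45 -25 0 0 0 -0.08 0" --pt "88 -52 0 0 0 -0.15 0" --pt "130 -82 0 0 0 -0.23 0" --pt "168 -115 0 0 0 -0.31 0" --pt "203 -151 0 0 0 -0.39 0" --pt "235 -189 0 0 0 -0.46 0" --pt "263 -229 0 0 0 -0.54 0" --pt "288 -271 0 0 0 -0.62 0" --pt "309 -314 0 0 0 -0.7 0" --pt "327 -358 0 0 0 -0.78 0" --pt "341 -404 0 0 0 -0.85 0" --pt "351 -450 0 0 0 -0.93 0"

```text
clock: 1.6
tcp_pos: [0.558, 0.1851, 0.3201]
orientation: [1.843, 2.544, -0.001]
contact_force: [1.1, 0.2, 1.0]
grip_width: -0.0001
```

```bash
python3 - <<'E'
from bench import r
import numpy as np
o=r.get_obs();print({k:np.round(o[k],3).tolist() for k in("clock","joints","tcp_pos","orientation","contact_force","grip_width")})
E
```

```text
{'clock': 1.6, 'joints': [-0.778, 0.273, 0.441, 1.683, -0.123, 1.214, 0.009], 'tcp_pos': [0.558, 0.185, 0.32], 'orientation': [1.843, 2.544, -0.001], 'contact_force': [1.089, 0.215, 0.98], 'grip_width': -0.0}
```

Emit:
play_rows --pt "4 -45 0 0 0 -0.08 0" --pt "5 -90 0 0 0 -0.16 0" --pt "4 -135 0 0 0 -0.24 0" --pt "1 -180 0 0 0 -0.32 0" --pt "-8 -225 0 0 0 -0.4 0" --pt "-20 -270 -20 0 0 -0.48 0" --pt "-35 -312 -40 0 0 -0.56 0" --pt "-48 -347 -60 0 0 -0.62 0" --pt "-48 -347 -80 0 0 -0.62 0" --pt "-48 -347 -80 0 0 -0.62 0" --pt "-48 -347 -80 0 0 -0.62 0"

```text
clock: 2.7
tcp_pos: [0.5098, -0.159, 0.2405]
orientation: [-2.527, -1.866, 0.001]
contact_force: [0.3, 0.9, 0.1]
grip_width: -0.0002
```

```bash
python3 - <<'E'
from bench import r
import numpy as np,cv2
o=r.get_obs();print({k:np.round(o[k],4).tolist() for k in("clock","joints","tcp_pos","orientation","contact_force","grip_width")})
f=r.grab_frame("side");cv2.imwrite("pics/side1.png",cv2.resize(f["color"][120:340,130:390],None,fx=3,fy=2.7))
f=r.grab_frame("top");cv2.imwrite("pics/top1.png",f["color"])
E
```

```text
{'clock': 2.7, 'joints': [-0.3838, 0.2737, 0.6915, 1.9162, -0.2033, 1.0225, 0.0974], 'tcp_pos': [0.5098, -0.159, 0.2405], 'orientation': [-2.5269, -1.8655, 0.0008], 'contact_force': [0.2626, 0.9008, 0.1456], 'grip_width': -0.0002}
```

View pics/side1.png

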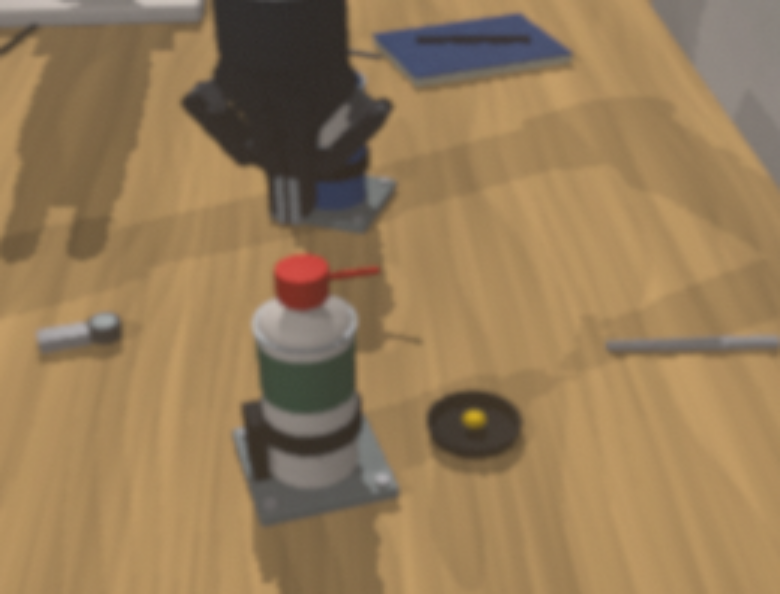

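View pics/top1.png

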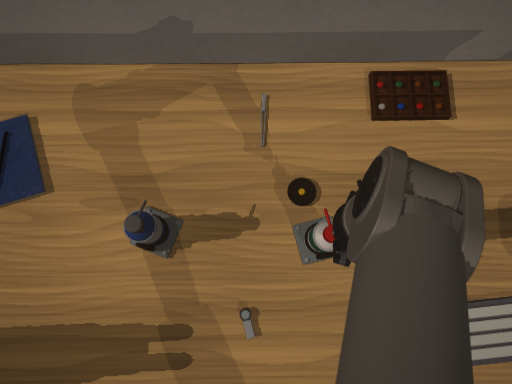

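Side view: the shut finger tips are at about crop (290,215), above and slightly left of the red cap at (302,265). Top view: the hand hangs just right of the cap, as its greater height would give. I'll check this numerically.

```bash
python3 - <<'E'
import pickle,numpy as np
f=pickle.load(open("side.pkl","rb"))
def pr(X):
    c=f["R"]@np.array(X)+f["t"];x=c[:2]/c[2];x=x*(1+f["k1"]*(x@x));p=f["camera_matrix"][:2,:2]@x+f["camera_matrix"][:2,2];return p.round(1),((p-[130,120])*[3,2.7]).round(0)
print("tcp",pr([.5098,-.159,.2405]),"cap",pr([.514,-.162,.2]),"capS",pr([.513,-.1645,.2]))
E
```

```text
tcp (array([227.2, 200.7]), array([292., 218.])) cap (array([230.4, 219.1]), array([301., 268.])) capS (array([229.9, 219.9]), array([300., 270.]))
```

Emit:
play_rows --pt "4 -3 -12 0 0 0 0" --pt "4 -3 -24 0 0 0 0" --pt "4 -3 -32 0 0 0 0" --pt "4 -3 -35 0 0 0 0" --pt "4 -3 -35 0 0 0 0" --pt "4 -3 -35 0 0 0 0"

```text
clock: 3.4
tcp_pos: [0.5137, -0.1628, 0.2055]
orientation: [2.529, 1.864, 0.0]
contact_force: [-0.5, 0.5, 0.1]
grip_width: -0.0
```

```bash
python3 - <<'E'
from bench import r
import numpy as np,cv2
o=r.get_obs();print({k:np.round(o[k],4).tolist() for k in("clock","tcp_pos","contact_force")})
f=r.grab_frame("side");cv2.imwrite("pics/side2.png",cv2.resize(f["color"][150:270,170:300],None,fx=5,fy=5))
E
```

```text
{'clock': 3.4, 'tcp_pos': [0.5137, -0.1628, 0.2055], 'contact_force': [-0.4622, 0.4785, 0.078]}
```

View pics/side2.png

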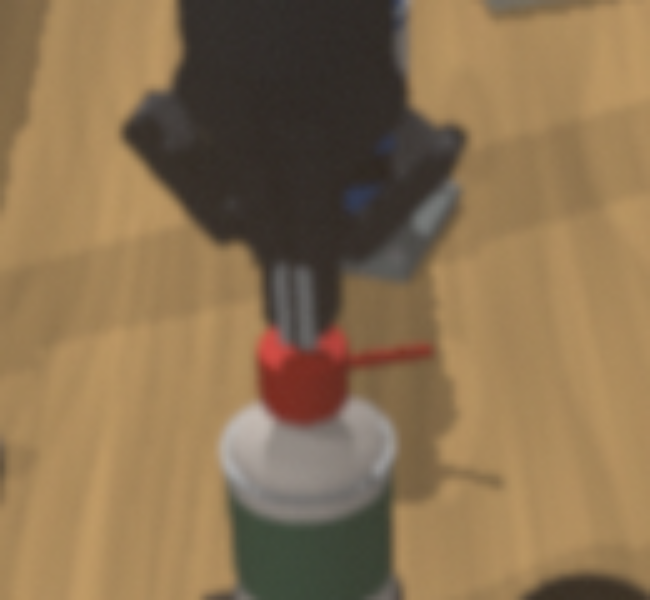

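The fingertips, at about (300,345) in the crop, sit centred over the red cap with no contact. Now I'll press.

Emit:
play_rows --pt "0 0 -5 0 0 0 0" --pt "0 0 -9 0 0 0 0" --pt "0 0 -13 0 0 0 0" --pt "0 0 -15 0 0 0 0" --pt "0 0 -15 0 0 0 0"

```text
clock: 3.95
tcp_pos: [0.5142, -0.1629, 0.1919]
orientation: [2.529, 1.864, 0.003]
contact_force: [-3.9, 0.8, 15.8]
grip_width: -0.0002
```

Emit:
play_rows --pt "0 0 0 0 0 0 0" --pt "0 0 0 0 0 0 0" --pt "0 0 0 0 0 0 0" --pt "0 0 0 0 0 0 0"

```text
clock: 4.35
tcp_pos: [0.5142, -0.1629, 0.1919]
orientation: [2.528, 1.864, 0.003]
contact_force: [-4.2, 2.2, 16.1]
grip_width: -0.0001
```

Emit:
play_rows --pt "0 0 15 0 0 0 0" --pt "0 0 35 0 0 0 0" --pt "0 0 60 0 0 0 0" --pt "-10 -30 90 0 0 0 0" --pt "-20 -70 110 0 0 0 0" --pt "-30 -110 120 0 0 0 0" --pt "-30 -150 120 0 0 0 0" --pt "-30 -150 120 0 0 0 0" --pt "-30 -150 120 0 0 0 0"

```text
clock: 5.25
tcp_pos: [0.4829, -0.3135, 0.3098]
orientation: [-2.53, -1.861, 0.001]
contact_force: [-0.1, 0.7, -0.2]
grip_width: 0.0
```

```bash
python3 - <<'E'
from bench import r
import numpy as np,cv2
from h import *
o=r.get_obs();print({k:np.round(o[k],4).tolist() for k in("clock","tcp_pos","contact_force","qvel")})
for n in("side","top"):
    f=r.grab_frame(n);cv2.imwrite(f"pics/{n}3.png",f["color"])
    Q,uv=pts(f,np.ones(f["color"].shape[:2],bool))
    for nm,c in(("red",(.514,-.162)),("grey",(.537,.233))):
        T=Q[(abs(Q[:,2]-.195)<.014)&(np.hypot(Q[:,0]-c[0],Q[:,1]-c[1])<.014)];print(n,nm,len(T),np.percentile(T[:,2],[50,90]).round(4) if len(T) else "")
    c=f["color"].astype(int);m=(c.max(2)<50);D=pts(f,m)[0];D=D[(D[:,2]>.006)&(D[:,2]<.02)&(np.hypot(D[:,0]-.634,D[:,1]+.132)<.05)];print(n,"dish",len(D),D.min(0).round(3),D.max(0).round(3)) if len(D) else None
E
```

```text
{'clock': 5.25, 'tcp_pos': [0.4829, -0.3135, 0.3098], 'contact_force': [-0.1479, 0.7181, -0.2001], 'qvel': [-0.0373, -0.0084, -0.0288, 0.012, -0.0026, 0.0005, -0.0064]}
side red 99 [0.2009 0.2019]
side grey 37 [0.2006 0.2017]
top red 160 [0.1994 0.2008]
top grey 156 [0.1998 0.2014]
top dish 263 [ 0.599 -0.162  0.006] [ 0.669 -0.093  0.017]
```

View pics/side3.png

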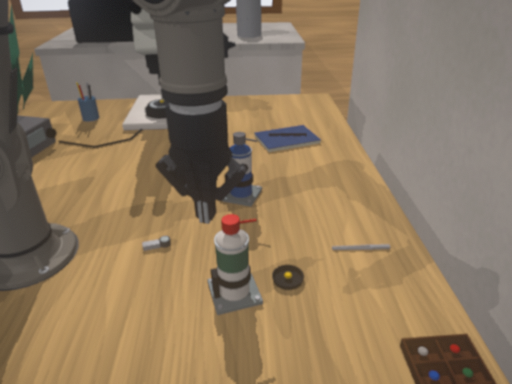

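View pics/top3.png

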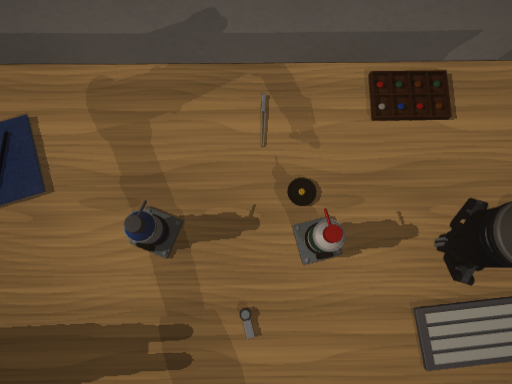

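The red cap at (333,234) in the top view is back up, level with the grey one. The dish at (302,192) has not moved, and the arm is clear. Handing in.

```bash
python3 -c "
from bench import r
r.hand_in();print(r.get_obs()['clock'])"
```

```text
the job is handed in; nothing more can be done
the job is handed in; nothing more can be done
```

I pressed the red cap of the air duster fully down with the shut fingertips, held it for about half a second, let it spring back and moved the arm clear. The job was handed in at about 5.4 s.

- **Press:** the fingertips stopped 8 mm below the cap's rest height (TCP at z = 0.1919) with about 16 N upward force. That is well above the 5 N needed, so the cap was on its stop. I measured 0.4 s of hold at that depth, plus roughly 0.1–0.15 s before it, which is an estimate.
- **After release:** both cameras put the red cap's top at 0.199–0.201 m, so it is fully up. The grey cap is at 0.200 m and was never touched.
- **Dish:** its outline in the top camera is the same as before to the millimetre. My side-camera dish check found no points, so only the side picture (by eye) backs this up; it looks unmoved there too.
- **Arm:** it ended about 150 mm from the can and 110 mm above the cap, with contact force under 1 N.

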